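# Press the snap lid of the sweets tub shut all round

## Robot

A 6-joint arm with a two-finger parallel gripper is mounted at the origin on a cart in front of the work surface, level with it; the furniture and walls round the work are solid. World frame = base frame: x ahead of the robot, y to its left, z up, the work surface at z = 0. Lengths are in mm, angles in rad, forces in N, time in s.
With the tool pointing down it reaches from about 275 to 750 mm from the base axis. Payload 10.2 kg.
Tool frame: the origin (TCP) lies midway between the tips of the shut fingers; the grasp point (between the pads) lies 19 mm behind it (grip_point_offset is the distance from the TCP to the grasp point, in mm); z points along the fingers, y is the line along which they close (so a half turn about z gives the same grasp; the last joint's range is limited). The gripper opens to 88 mm and grips with 3 to 60 N. Pads are 18 mm wide; open, the fingers measure 123 mm over their backs; the gripper's body (75 mm by 187 mm) begins 45 mm behind the grasp point.
Start: joints at [-1.33, 0.313, 1.498, -0, 1.331, -0.223], TCP at [234.848, -469.551, 238.72] pointing down, gripper open.
Joint ranges: [-2.94, 2.94], [-0.97, 2.17], [0.19, 2.56], [-1.23, 4.37], [0.02, 3.11], [-2.88, 2.88]. Speed limits (rad/s): [2.39, 2.39, 3.01, 3.14, 3.14, 3.14].

## Interface

Orientations are given as a rotation vector (axis times angle).
In Python, from cell import move_ptp, move_straight, move_joints, move_gripper, wait, ik, snapshot, Unreachable, sign_off, current_t, current_q, current_joint_velocities, current_effort, current_position, current_ee_rot, current_ft_force, current_moment, current_opening, current_finger_force, grip_point_offset gives the robot as it stands. The module is installed in compiled form; this text tells all that it offers. Calls block until the motion is done:
- move_ptp(position, orientation): joint-space move of the TCP to a pose.
- move_straight(position, attitude=None, velocity=150, f_stop=None): straight line of the TCP; attitude=None keeps the orientation; velocity is the mean speed in mm/s. With f_stop (N) it stops when the force on the tool has changed by that much, and returns True; else False.
- move_joints(angles): joint-space move.
- move_gripper(opening, force=None): finger opening in mm; force is the grip in N (None keeps the last); returns when the fingers have stopped.
- wait(seconds).
- ik(position, orientation): joint angles nearest the present ones, or None.
- snapshot(name): name is "side" or "top"; returns a dict with "pixels" (480x640x3 uint8, red, green, blue), "fx", "fy", "cx", "cy" (pixels), "rvec" (rotation vector, rad) and "tvec" (3), from world to camera coordinates, as OpenCV has them. Camera axes: x right, y down, z forward; pixel columns grow to the right and rows downward; lengths in mm; the calibration is good to about 2 mm. A picture is of the moment at which its call begins. There is no depth.
A pose or a line that the arm cannot do raises Unreachable and nothing moves.
- sign_off(): hands the job in; it is judged then, once.
Readings, each from a call of its own:
- current_t(): time.
- current_q(): joint angles.
- current_joint_velocities(): joint speeds.
- current_effort(): joint torques, N m.
- current_position(): TCP position.
- current_ee_rot(): TCP orientation.
- current_ft_force(): force on the tool from outside, world axes, zero at the start.
- current_moment(): the same for the moment, N m.
- current_opening(): finger opening in mm.
- current_finger_force(): force on a finger pad.
Only numpy, scipy, OpenCV 4.12 (cv2) and the standard library are available. Lean on these libraries where they do the work, as an engineer would, in place of code of your own. Each camera call takes 0.05 s, during which the arm holds its last target. There are 200 camera calls.

## Task

The blue snap lid lies on the clear tub of sweets, but the four sections of its rim are still sprung up. With your fingertips press down each section on its white dot until it clicks shut, so that the rim is flat on all four sides. Do not pick up the tub or push it away from where it stands, and leave the glue stick, lighter and stamp beside it alone.

Things in the scene. Friction and masses are not known exactly. Their poses are not given: they have to be found in the camera images.
- tub: Clear square tub of sweets with blue snap lid, loose, about 0.85 kg; walls 136 x 136 mm, lid 150 x 150 mm, flat lid top 70 mm above the origin (centre of the underside). z up; x, y square to the sides. The lid's middle panel (70 x 70 mm) and four corners (40 x 40 mm) are fixed and flat; between the corners each side has a hinged rim section, 39 mm deep, 66 mm long.
- rim_a (a joint): Hinge of the rim section on the tub's +x side, along the panel's edge 35 mm from the tub's centre. 0 = sprung up (tilted, outer edge 10 mm high), 0.25 rad = shut, flat; it starts up. Snaps over centre: pressed on its dot it resists with up to 7 N, past 0.125 it snaps shut and stays; let go earlier it springs back up.
- rim_b (a joint): Hinge of the rim section on the tub's +y side, along the panel's edge 35 mm from the tub's centre. 0 = sprung up (tilted, outer edge 10 mm high), 0.25 rad = shut, flat; it starts up. Snaps over centre: pressed on its dot it resists with up to 7 N, past 0.125 it snaps shut and stays; let go earlier it springs back up.
- rim_c (a joint): Hinge of the rim section on the tub's -x side, along the panel's edge 35 mm from the tub's centre. 0 = sprung up (tilted, outer edge 10 mm high), 0.25 rad = shut, flat; it starts up. Snaps over centre: pressed on its dot it resists with up to 7 N, past 0.125 it snaps shut and stays; let go earlier it springs back up.
- rim_d (a joint): Hinge of the rim section on the tub's -y side, along the panel's edge 35 mm from the tub's centre. 0 = sprung up (tilted, outer edge 10 mm high), 0.25 rad = shut, flat; it starts up. Snaps over centre: pressed on its dot it resists with up to 7 N, past 0.125 it snaps shut and stays; let go earlier it springs back up.
- pad_a (a point): Centre of the white dot (16 mm across) on top of the rim section on the +x side: the place to press, straight down. It lies about 62 mm from the tub's centre, at 77 mm height when the section is up and 70 mm when shut; the section ends 12 mm farther out. Its x axis points outward, across the rim, its y axis along it.
- pad_b (a point): Centre of the white dot (16 mm across) on top of the rim section on the +y side: the place to press, straight down. It lies about 62 mm from the tub's centre, at 77 mm height when the section is up and 70 mm when shut; the section ends 12 mm farther out. Its x axis points outward, across the rim, its y axis along it.
- pad_c (a point): Centre of the white dot (16 mm across) on top of the rim section on the -x side: the place to press, straight down. It lies about 62 mm from the tub's centre, at 77 mm height when the section is up and 70 mm when shut; the section ends 12 mm farther out. Its x axis points outward, across the rim, its y axis along it.
- pad_d (a point): Centre of the white dot (16 mm across) on top of the rim section on the -y side: the place to press, straight down. It lies about 62 mm from the tub's centre, at 77 mm height when the section is up and 70 mm when shut; the section ends 12 mm farther out. Its x axis points outward, across the rim, its y axis along it.
- glue_stick: Glue stick with green cap, standing, 26 mm across, 91 mm tall, near the tub's +y side; bystander. Origin: centre of its underside.
- red_lighter: Red pocket lighter lying flat, 79 x 24 x 12 mm, near the tub's -y side; bystander. Origin: centre of its underside, x along it.
- rubber_stamp: Wooden-handled rubber stamp, standing, 25 x 44 mm, 73 mm tall, beyond the tub's +x side; bystander. Origin: centre of its underside.

How it is judged:
By the outcome, as a careful person would: the job done as asked, in the order asked, and still so for the second after the job is handed in, with the robot touching nothing.
It also fails if it takes over 58 s, if anything falls off the work surface, if the arm or the gripper's body presses on something with over 40 N, if the wrist force passes 120 N, or if a joint passes its speed limit or range.

## Working session

There is one attempt and no reset: what is moved stays moved. The work goes in short steps, each a Python script; the robot and the scene stay as the last script left them, time stands still between calls to the robot, and variables do not carry over. Pictures are saved under pics/ and viewed, at most 10 in all, crops included, and the job is handed in when it is done.

```bash
mkdir -p pics; cat > h.py <<'E'
import numpy as np, cv2
from cell import *
def save(cam,name):
    s=snapshot(cam); cv2.imwrite(f'pics/{name}.png',s['pixels'][...,::-1]); np.savez(f'{cam}.npz',**{k:s[k] for k in s}); return s
def px2w(s,u,v,z):
    R,_=cv2.Rodrigues(np.array(s['rvec'],float)); t=np.array(s['tvec'],float).ravel()
    d=R.T@np.array([(u-s['cx'])/s['fx'],(v-s['cy'])/s['fy'],1]); c=-R.T@t
    return c+d*(z-c[2])/d[2]
E
python3 - <<'E'
from h import *
save('top','top1');save('side','side1');print(current_t(),current_ee_rot(),current_position())
E
```

```text
0.1 [-3.05640359e+00 -7.21765066e-01  2.39202070e-05] [ 234.79659698 -469.32821522  238.24241413]
```

View pics/top1.png

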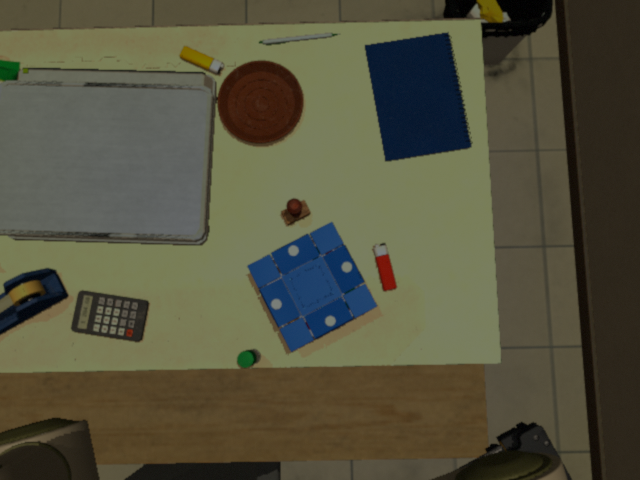

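View pics/side1.png

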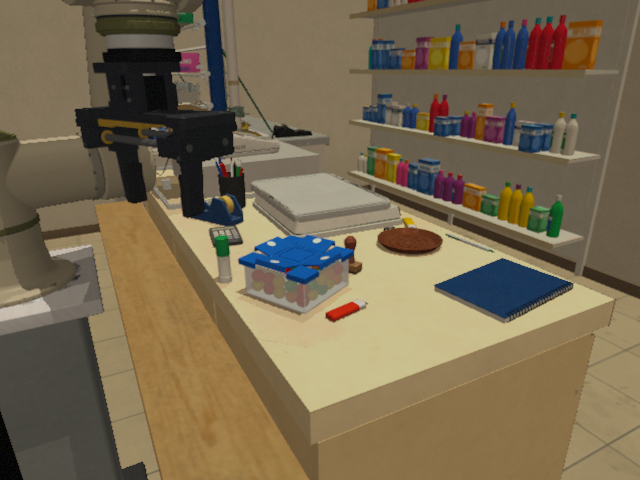

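The top view shows the dots at a (293,251) facing the stamp at (295,210), d (347,267) facing the lighter, c (330,321), and b (277,304) facing the glue stick at (247,359). The side view shows all four sections up. Next I'll refine the dot positions.

```bash
cat > plan.py <<'E'
from h import *
from scipy.spatial.transform import Rotation as Ro
s=np.load('top.npz'); p=s['pixels'].astype(int)
P={}
for n,(u,v) in dict(a=(293,251),b=(277,304),c=(330,321),d=(347,267)).items():
    w=p[v-8:v+9,u-8:u+9,0].astype(float); w=np.clip(w-100,0,None)
    yy,xx=np.mgrid[v-8:v+9,u-8:u+9]
    P[n]=px2w(s,(w*xx).sum()/w.sum(),(w*yy).sum()/w.sum(),77)
C=sum(P.values())/4
x=(P['a']-P['c'])[:2]; y=(P['b']-P['d'])[:2]
v=complex(*x)+complex(*y)/1j; yaw=np.angle(v)
def orient(n):
    th=yaw+{'a':0,'b':np.pi/2,'c':np.pi,'d':-np.pi/2}[n]
    out=np.array([np.cos(th),np.sin(th),0]); best=None
    for sg in (1,-1):
        X=sg*out; Z=np.array([0,0,-1.]); R=np.stack([X,np.cross(Z,X),Z],1)
        rv=Ro.from_matrix(R).as_rotvec(); q=ik(P[n]+[0,0,40],rv)
        if q is not None and (best is None or abs(q[5])<best[0]): best=(abs(q[5]),rv,q)
    return best
E
python3 - <<'E'
from plan import *
np.set_printoptions(precision=2,suppress=True)
print(C,np.degrees(yaw),np.linalg.norm(x),np.linalg.norm(y))
for n in P: print(n,P[n],np.linalg.norm(P[n]-C),orient(n))
for q in [(295,210),(247,359)]: print(px2w(s,*q,80))
E
```

```text
[ 478.72 -295.3    77.  ] 26.648381186152438 122.74192882696646 123.37403990565855
a [ 533.51 -267.53   77.  ] 61.420905105834656 (np.float64(0.44476391564301876), array([3.06, 0.72, 0.  ]), array([-0.66,  0.58,  1.42, -0.  ,  1.14,  0.44]))
b [ 451.1  -240.49   77.  ] 61.37803778644337 (np.float64(1.1844078290809443), array([1.65, 2.67, 0.  ]), array([-0.72,  0.42,  1.7 , -0.  ,  1.03, -1.18]))
c [ 423.75 -322.48   77.  ] 61.32258042146478 (np.float64(0.23500353891447023), array([3.06, 0.72, 0.  ]), array([-0.87,  0.46,  1.63, -0.  ,  1.05,  0.24]))
d [ 506.53 -350.71   77.  ] 61.99604218248415 (np.float64(1.2606015158924821), array([1.65, 2.67, 0.  ]), array([-0.8 ,  0.62,  1.36, -0.  ,  1.16, -1.26]))
[ 595.82 -272.11   80.  ]
[ 368.78 -196.34   80.  ]
```

```bash
python3 - <<'E'
from plan import *
np.set_printoptions(precision=1,suppress=True)
move_gripper(0)
O={n:orient(n)[1] for n in P}
for n in 'cadb':
    p=P[n].copy(); p[2]=125
    move_ptp(p,O[n]); p[2]=90; move_straight(p)
    f0=current_ft_force(); p[2]=69
    hit=move_straight(p,velocity=25,f_stop=14)
    print(n,hit,current_position(),current_ft_force()-f0,round(current_t(),1))
    p[2]=125; move_straight(p)
q=current_position(); q[2]=250; move_straight(q)
move_joints([-1.33,.313,1.498,0,1.331,-.223])
print(current_t())
save('top','top2');s2=save('side','side2')
t=cv2.imread('pics/top2.png')[210:370,210:410]; sd=cv2.imread('pics/side2.png')[220:320,220:380]
cv2.imwrite('pics/crop2.png',np.vstack([cv2.resize(t,(500,400)),cv2.resize(sd,(320,200),interpolation=3) if 0 else cv2.copyMakeBorder(cv2.resize(sd[:65],(500,200)),0,0,0,0,0)]))
E
```

```text
c True [ 423.7 -322.4   70.4] [-2.9  1.8  5.8] 3.6
a True [ 533.4 -267.4   70.4] [-2.5  0.4  6.2] 5.8
d True [ 506.4 -350.5   70.4] [-2.6 -0.1  5.4] 9.0
b True [ 451.  -240.4   70.4] [-1.5  0.8  6.5] 11.2
13.9333
```

View pics/crop2.png

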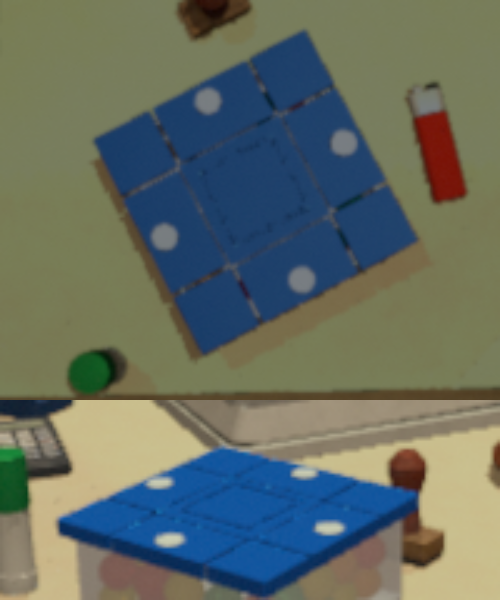

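The crop shows all four sections flat: in the top half the dots are at (208,101), (344,142), (302,279) and (164,236), which are the same places as before. The glue stick, lighter and stamp haven't moved.

```bash
python3 -c "from cell import *; print(sign_off())"
```

```text
the job is handed in; nothing more can be done
None
```

All four rim sections are pressed shut and flat, with the tub and the three objects beside it not visibly moved; the job was handed in at about 14 s.

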